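# Put the desk tray and bookmark in order

### The job

First push the eraser, the calculator and the pencil tin down the sloped desk tray, one in each lane, until all three lie flat and fully home against the back stop; slide them, do not lift them out. Then hang the spoon-shaped bookmark by its ring on the slanted red peg of the stand and let go. Leave the rabbit and the pencil holder where they stand.

Things in the scene. Friction and masses are not known exactly. Their poses are not given: they have to be found in the camera images.
- tray: Fixed wooden desk tray, 260 mm long (x) by 218 mm wide (y). Origin on the table surface; x runs down the lanes to the back stop, z up. Near part: flat landing, x = -140 to -10 mm, height 45 mm, open at the near end; far part: slope down to the back stop. Three lanes centred at y = -71, 0, 71 mm, 66 mm wide inside; walls 5 mm thick, 18 mm above the floor.
- tray_edge (a point): Where the landing turns into the 15 degree slope, middle lane, on the floor: x = -10 mm, z = 45 mm in the tray's frame.
- tray_stop (a point): Foot of the dark back stop at the low end of the slope, middle lane, on the floor: x = 120 mm, z = 10 mm in the tray's frame. The stop stands at right angles to the slope, 32 mm high, across all lanes.
- eraser: Big purple silicone eraser with a white paper band, 80 long x 40 wide x 22 mm high, about 0.08 kg. It lies on the tray's flat landing, in one of the three lanes (which one varies), its length along the lane. Origin: centre of its underside; x along its length towards the back stop, z up. Friction holds it on the slope: it must be pushed all the way.
- calculator: Black pocket calculator with white keys and a green screen, 100 long x 54 wide x 22 mm high, about 0.12 kg. It lies on the tray's flat landing, in one of the three lanes (which one varies), its length along the lane. Origin: centre of its underside; x along its length towards the back stop, z up. Friction holds it on the slope: it must be pushed all the way.
- tin: Blue metal pencil tin with a yellow label patch, 105 long x 48 wide x 24 mm high, about 0.14 kg. It lies on the tray's flat landing, in one of the three lanes (which one varies), its length along the lane. Origin: centre of its underside; x along its length towards the back stop, z up. Friction holds it on the slope: it must be pushed all the way.
- eraser_front (a point): Middle of the lower front edge of the eraser (the end towards the back stop), 40 mm ahead of its origin.
- calculator_front (a point): Middle of the lower front edge of the calculator (the end towards the back stop), 50 mm ahead of its origin.
- tin_front (a point): Middle of the lower front edge of the tin (the end towards the back stop), 52.5 mm ahead of its origin.
- bookmark_grip (a point): Loose stainless steel spoon-shaped bookmark, 155 mm long, 8 mm thick, 0.06 kg, lying flat on the table. This point: middle of its straight handle (12 mm wide, 8 mm thick, from 36 mm ahead to 48 mm behind), half-way up, near its centre of mass. x along the handle to the ring, z up off the table; the round bowl (36 mm across) is at the -x end, ending 80 mm from here.
- bookmark_ring (a point): Centre of the bookmark's ring, 55 mm along x from bookmark_grip; the hole is 28 mm wide, the ring 40 mm outside, of 6 mm round bar. Its axis is the bookmark's z axis.
- stand: Fixed display stand: wooden base 100 x 100 x 12 mm with a slim dark steel post 16 mm wide (y), 10 mm thick (x) and 210 mm high in its middle. Origin: centre of the base's underside; its front faces -x, z up. A straight red peg, 8 mm in diameter and 55 mm long with a plain round end, rises from the post's front face at 50 degrees above level towards the stand's -x.
- peg_root (a point): Where the peg's centre line leaves the post's front face: 5 mm in front of the stand's origin, 175 mm above the table.
- peg_tip (a point): Upper free end of the peg's centre line: 40 mm in front of the stand's origin, 217 mm above the table. From peg_root to peg_tip is the peg's axis.
- rabbit: White ceramic rabbit figurine, loose, 58 mm across and 103 mm high, fragile. Origin: centre of its underside. To be left alone.
- holder: Black round base (88 mm across) of the green cylindrical pencil holder, which turns on it; cup 76 mm across, 108 mm high overall, pencils up to 175 mm. Loose. Origin: centre of the underside. To be left alone.
Mind the look-alikes: they are no part of the job. What is shaped like the calculator but orange or turquoise is not meant. Of the things that look like the eraser, the smaller one is meant.

How it is judged (in metres and radians):
On the way, in this order (a step that is already met when the one before it is completed fails the run):
1. eraser, calculator and tin all rest flat against the back stop (x of each of eraser_front, calculator_front, tin_front in the frame of tray above 0.114 m and z of each of eraser_front, calculator_front, tin_front in the frame of tray below 0.017 m and angle between eraser's own z axis and vertical between 0.19 and 0.34 rad and linear speed of each of eraser, calculator, tin below 0.02 m/s and angle between calculator's own z axis and vertical between 0.19 and 0.34 rad and angle between tin's own z axis and vertical between 0.19 and 0.34 rad), for 0.2 s.
2. the bookmark's ring is on the peg (distance between bookmark_ring and peg_root below 0.045 m and height (world z) of bookmark_ring above 0.145 m), for 0.2 s.
At the end, for the whole second after the job is handed in: Eraser, calculator and tin each lie flat on the slope with the front edge within 6 mm of the back stop, at rest; the bookmark hangs at rest on the peg, ring centre within 45 mm of the peg's root and above 145 mm, its handle hanging down (all of step 1 and all of step 2 and linear speed of bookmark below 0.03 m/s and angle between bookmark_ring's own x axis and vertical below 0.9 rad); the robot touches nothing.
It fails at once if the eraser is lifted more than 30 mm above the landing (z of eraser in the frame of tray above 0.075 m).
It fails at once if the calculator is lifted more than 30 mm above the landing (z of calculator in the frame of tray above 0.075 m).
It fails at once if the tin is lifted more than 30 mm above the landing (z of tin in the frame of tray above 0.075 m).
It fails at once if the rabbit is knocked over or moved more than 20 mm (distance of rabbit from where it was at the start of the episode above 0.02 m or angle between rabbit's own z axis and vertical above 0.3 rad).
It fails at once if the holder is knocked over or moved more than 20 mm (distance of holder from where it was at the start of the episode above 0.02 m or angle between holder's own z axis and vertical above 0.3 rad).
It also fails if it takes over 67 s, if anything falls off the work surface, if the arm or the gripper's body presses on something with over 40 N, if the wrist force passes 120 N, or if a joint passes its speed limit or range.

### The arm

A 6-joint arm with a two-finger parallel gripper is mounted at the origin on the work surface. World frame = base frame: x ahead of the robot, y to its left, z up, the work surface at z = 0. Lengths are in mm, angles in degrees, forces in N, time in s.
With the tool pointing down it reaches from about 350 to 850 mm from the base axis. Payload 8.1 kg.
Tool frame: the origin (TCP) lies midway between the tips of the shut fingers; the grasp point (between the pads) lies 19 mm behind it; z points along the fingers, y is the line along which they close (so a half turn about z gives the same grasp; the last joint's range is limited). The gripper opens to 85 mm and grips with 20 to 120 N. Pads are 22 mm wide; open, the fingers measure 114 mm over their backs; the gripper's body (76 mm by 85 mm) begins 54 mm behind the grasp point. The pads swing forward as they close: fully open they stand 13 mm farther back than shut.
Start: joints at [-80.581, 7.471, 85.268, -0, 87.261, -4.893], TCP at [148.346, -581.377, 231.292] pointing down, gripper open.
Joint ranges: [-169.43, 169.43], [-51.17, 129.36], [1.28, 143.12], [-76.62, 256.62], [0, 156.53], [-152.29, 152.29]. Speed limits (degrees/s): [136.94, 136.94, 159.86, 180, 180, 180].

### API

Orientations are given as [roll, pitch, yaw] about the fixed x, y, z axes, in that order (R = Rz(yaw) Ry(pitch) Rx(roll)).
In Python, from bench import r gives the robot as it stands. The module is installed in compiled form; this text tells all that it offers.
- The arm moves only by the tool jog_arm, never from a script. Its argument "rows" is a list of rows, each a list of 2 entries, a list of its own where there are three numbers: the shift along the tool's x, y, z in mm, then the turn, a rotation vector about the tool's x, y, z in rad. A call has 1 to 10 rows; each row is the pose to reach, as a shift and turn from the pose commanded when the call began, along the tool's axes at that moment; what a row does not reach only later rows make up. A row lasts 1/10 s, in which the tool goes at most 50 mm and 8.59 degrees, less where a joint would pass 70% of its speed; a pose out of reach is approached as far as the arm can. A call with a gripper value outside its range is refused whole. "grip" is the finger opening in mm, from 0 to 85.4, set as the call begins (left out, the last holds). The fingers move at their own pace and stop on an object; "force" is the grip in N (left out, the last holds). Time passes only in rows, so rows that repeat a pose let the fingers close. It gives the time, the measured TCP pose, the force, the opening and the grip force at its end, in the units of the state.
- r.sense(): the state, without advancing time (a new reading comes with each control period).
- r.snapshot(name): name is "scene" or "top" or "wrist"; returns (picture, depth): 384x512x3 uint8, blue, green, red; 384x512 float32, mm along the optical axis (not along the pixel's ray), 0 where there is no reading.
- r.camera_params(name): a dict with "fx", "fy", "cx", "cy" (pixels), "pose" (4x4, takes a point from camera to world coordinates); the wrist camera has in their place "tool_from_camera" (4x4, takes a point from camera to tool coordinates, whose origin is the TCP and whose axes are the flange's). Camera axes: x right, y down, z forward; pixel columns grow to the right and rows downward; lengths in mm; the calibration is good to about 2 mm. A picture is of the moment at which its call begins: read the wrist's pose just before it. camera_params takes no time and is no camera call.
- r.hand_in(): hands the job in; it is judged then, once.
The state is a dict: "time": time; "joint_pos": joint angles; "qd": joint speeds; "joint_efforts": joint torques, N m; "tool_pos": TCP position; "tcp_rot": TCP orientation; "ft_force": force on the tool from outside, world axes, zero at the start; "wrist_torque": the same for the moment, N m; "finger_gap": finger opening in mm; "grip_force": force on a finger pad.
Only numpy, scipy, OpenCV 4.12 (cv2) and the standard library are available. Lean on these libraries where they do the work, as an engineer would, in place of code of your own. Each camera call takes 0.05 s, during which the arm holds its last target. There are 200 camera calls.

## Working session

There is one attempt and no reset: what is moved stays moved. The work goes in short steps, Python scripts to look and compute and a tool call to move; the robot and the scene stay as the last step left them, time stands still between calls to the robot, and variables do not carry over. Pictures are saved under pics/ and viewed, at most 10 in all, crops included, and the job is handed in when it is done.

Besides the shell and the picture viewer there is one more tool, called by a JSON object that holds its "name" and its "arguments". jog_arm: Moves the arm, as the interface text tells. Its arguments: {"type":"object","properties":{"rows":{"type":"array"},"grip":{"type":"number"},"force":{"type":"number"}},"required":["rows"]}

```bash
mkdir -p pics; cat > h.py <<'E'
import numpy as np, cv2
from bench import r
from scipy.spatial.transform import Rotation as R
def snap(n):
    s=r.sense(); im,d=r.snapshot(n); p=r.camera_params(n)
    if n=='wrist':
        T=np.eye(4);T[:3,:3]=R.from_euler('xyz',s['tcp_rot'],degrees=True).as_matrix();T[:3,3]=s['tool_pos']
        P=T@np.array(p['tool_from_camera'])
    else: P=np.array(p['pose'])
    v,u=np.mgrid[:384,:512]
    X=np.stack([(u-p['cx'])/p['fx']*d,(v-p['cy'])/p['fy']*d,d,np.ones_like(d)],-1)@P.T
    return im,d,X[...,:3],P,p
E
python3 - <<'E'
from h import *
s=r.sense();print(s)
for n in('top','scene'):
    im,d,X,P,p=snap(n);cv2.imwrite(f'pics/{n}0.png',cv2.resize(im,(800,600)) if n=='top' else im);np.savez(n+'0.npz',im=im,d=d,X=X)
    print(n,P.round(2).tolist(),p['fx'])
E
```

```text
{'time': 0.0, 'joint_pos': array([-8.05806543e+01,  7.51305334e+00,  8.53281619e+01,  7.01983087e-04,
        8.72627923e+01, -4.89192278e+00]), 'qd': array([-0.0167374 , -0.02270464,  0.02702153,  0.00740051, -0.06893347,
        0.05295928]), 'joint_efforts': array([-2.34499981e-03, -5.69397783e+01, -5.00556099e+01, -3.09490097e-04,
        1.48916454e-02,  7.43584701e-05]), 'tool_pos': array([ 148.26185469, -580.83167967,  230.27657275]), 'tcp_rot': array([-1.79896431e+02, -9.56795309e-03,  1.43112257e+01]), 'ft_force': array([ 0.29591387, -0.31722235, -0.4409342 ]), 'wrist_torque': array([-0.02260803,  0.02409199, -0.0349751 ]), 'grip_force': 0.0, 'finger_gap': 85.49374667890315}
top [[-0.01, -0.99, 0.14, 399.49], [-1.0, 0.01, -0.02, 63.37], [0.02, -0.14, -0.99, 1340.06], [0.0, 0.0, 0.0, 1.0]] 403.1938960275354
scene [[-0.85, 0.41, -0.34, 954.62], [0.53, 0.64, -0.56, 692.27], [-0.01, -0.66, -0.75, 994.46], [0.0, 0.0, 0.0, 1.0]] 487.26893729217403
```

View pics/top0.png

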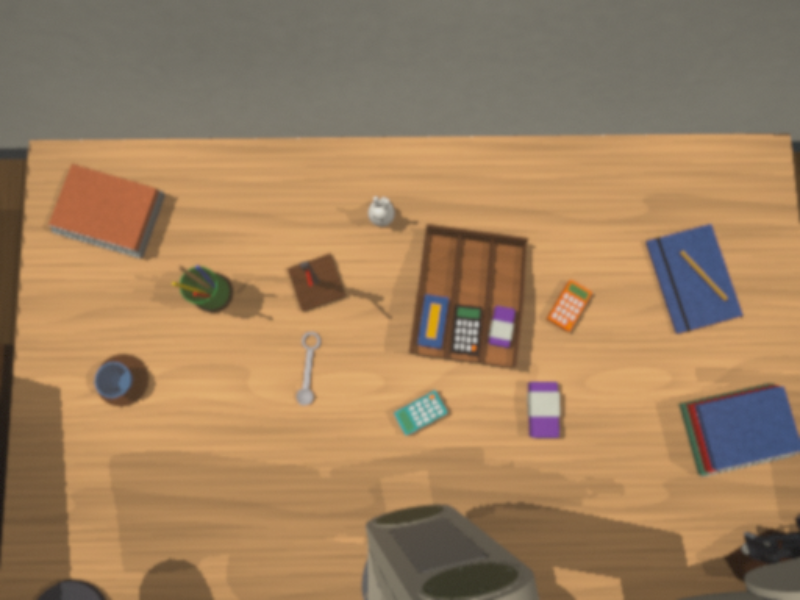

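View pics/scene0.png

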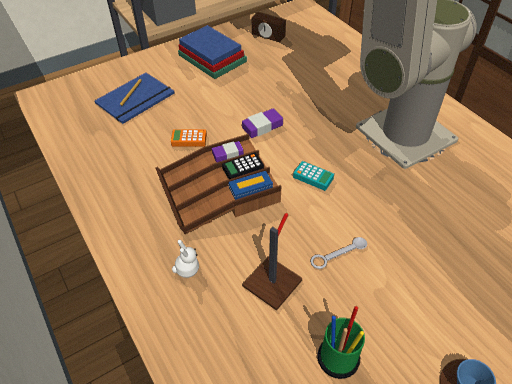

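The top picture (800x600) shows the tray at (470,300) with the tin at (432,322) in the left lane, the calculator at (467,328) in the middle and the eraser at (502,327) in the right. The stand is at (317,282), the bookmark at (308,368) with its ring up at (311,341), the rabbit at (380,211) and the holder at (207,288).

Candidates:
- **Purple erasers:** (502,327) and (545,410). The one in the tray is smaller and lies on the landing, so it is the one meant.
- **Calculators:** black (467,328), orange (570,307) and turquoise (420,412). The black one is meant.

Next I measure the positions and make an enlarged crop to confirm.

```bash
cat > m.py <<'E'
from h import *
z=np.load('top0.npz');im,X=z['im'],z['X']
hsv=cv2.cvtColor(im,cv2.COLOR_BGR2HSV)
def box(u0,v0,u1,v1): # 800x600 coords
    m=np.zeros(im.shape[:2],bool);k=.64;m[int(v0*k):int(v1*k),int(u0*k):int(u1*k)]=1;return m
def rect(m):
    p=X[m];q=cv2.minAreaRect(p[:,:2].astype(np.float32));return np.round(q[0],1),np.round(q[1],1),round(q[2],1),'med z',np.percentile(p[:,2],[5,50,95]).round(1),m.sum()
Z=X[...,2]
print('tray',rect(box(400,215,540,380)&(Z>12)))
print('eraser',rect(box(485,300,520,352)&(Z>60)))
print('calc',rect(box(448,300,486,358)&(Z>62)))
print('tin',rect(box(412,290,450,352)&(Z>64)))
b=box(280,250,350,315);print('base',rect(b&(Z>8)&(Z<18)))
print('post',rect(b&(Z>100)), X[b&(Z>100)].round(0).tolist()[:20])
red=(hsv[...,1]>170)&((hsv[...,0]<6)|(hsv[...,0]>174));print('peg',X[b&red].round(0).tolist())
print('bm',rect(box(285,325,330,412)&(Z>4)&(hsv[...,1]<90)))
print('rabbit',rect(box(360,190,400,232)&(Z>10)),'holder',rect(box(165,255,240,320)&(Z>20)))
c=im[130:270,170:360];cv2.imwrite('pics/crop.png',cv2.resize(c,None,fx=4,fy=4,interpolation=2))
E
python3 m.py
```

```text
tray (array([553.4, -88.7]), array([253.5, 350.7]), 81.2, 'med z', array([16.4, 43.7, 70.6]), np.int64(5546))
eraser (array([ 516.9, -171.5]), array([ 68.2, 100.1]), 87.5, 'med z', array([62. , 67.2, 70.9]), np.int64(371))
calc (array([460.3, -57.9]), array([122.6, 242. ]), 53.5, 'med z', array([63.3, 67.2, 71.9]), np.int64(590))
tin (array([482.3, -14.2]), array([ 91.8, 207.5]), 70.7, 'med z', array([64.9, 69.1, 73.8]), np.int64(525))
base (array([613.9, 208.8]), array([115.1,  99.3]), 18.5, 'med z', array([ 8.6, 12. , 16.5]), np.int64(710))
post (array([509.1, 143.9]), array([271.3,  20.4]), 32.0, 'med z', array([ 116.1,  203.4, 1340.1]), np.int64(86)) [[399.0, 63.0, 1340.0], [626.0, 213.0, 206.0], [625.0, 209.0, 212.0], [625.0, 206.0, 211.0], [623.0, 218.0, 210.0], [622.0, 215.0, 212.0], [622.0, 212.0, 210.0], [622.0, 209.0, 212.0], [622.0, 206.0, 212.0], [622.0, 204.0, 210.0], [620.0, 218.0, 210.0], [619.0, 215.0, 210.0], [620.0, 212.0, 208.0], [619.0, 209.0, 211.0], [620.0, 207.0, 206.0], [619.0, 204.0, 211.0], [625.0, 205.0, 180.0], [617.0, 218.0, 211.0], [617.0, 215.0, 208.0],
[... 192 characters left out ...]
01.0, 205.0, 202.0], [601.0, 202.0, 200.0], [597.0, 204.0, 206.0], [597.0, 201.0, 208.0], [593.0, 203.0, 212.0], [593.0, 201.0, 211.0], [590.0, 204.0, 210.0], [590.0, 200.0, 215.0], [590.0, 198.0, 213.0], [587.0, 203.0, 216.0], [586.0, 200.0, 217.0], [586.0, 197.0, 220.0], [583.0, 203.0, 218.0], [583.0, 199.0, 221.0], [583.0, 197.0, 220.0], [580.0, 200.0, 220.0]]
bm (array([438.8, 227.6]), array([ 36.3, 151.4]), 84.7, 'med z', array([ 4.5,  7.6, 11.8]), np.int64(202))
rabbit (array([601.3,  73.5]), array([ 53.8, 403.1]), 88.7, 'med z', array([ 18.4,  59.8, 100.1]), np.int64(238)) holder (array([495.8, 273.9]), array([457.1,  74.2]), 56.2, 'med z', array([ 24. ,  83.1, 169.3]), np.int64(605))
```

View pics/crop.png

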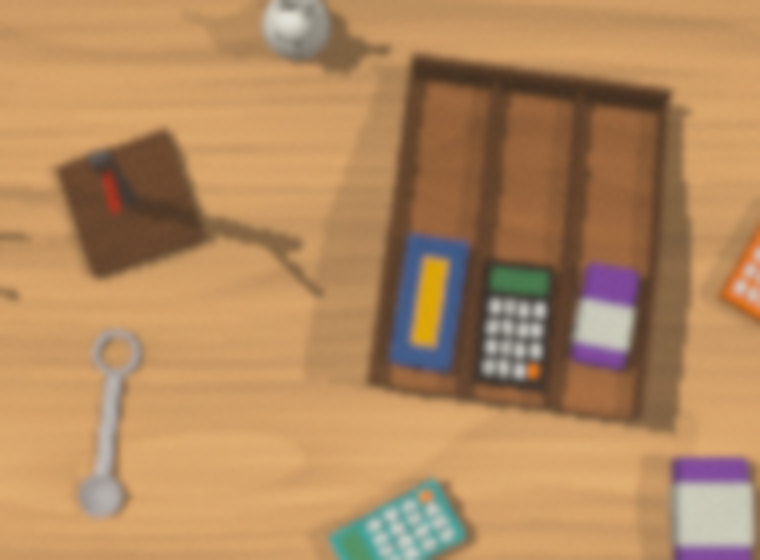

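The crop confirms the small purple eraser, the black calculator and the blue tin on the landing. The zero-depth pixels distorted the fits, so I redo them with those filtered out.

```bash
sed -i "s/^Z=X.*/Z=np.where(z['d']>0,X[...,2],-999)/" m.py; sed -i "/^print('post'/c pm=b\&(Z>204)\&~((hsv[...,1]>130)\&((hsv[...,0]<9)|(hsv[...,0]>171)));print('post',X[pm].mean(0),rect(pm))" m.py; sed -i "/^red=/d" m.py; cat >> m.py <<'E'
# tray walls/stops: yaw from lane edges, object-based
for n,bx,h in(('tin',(412,290,450,352),64),('calc',(448,300,486,358),62),('er',(485,300,520,352),60)):
    m=box(*bx)&(Z>h); m=cv2.morphologyEx(m.astype(np.uint8),cv2.MORPH_OPEN,np.ones((5,5)))>0; print(n,rect(m))
E
python3 m.py; python3 -c "
from h import *
print(r.camera_params('wrist'))"
```

```text
tray (array([ 586.8, -111.8]), array([218.2, 277.6]), 81.2, 'med z', array([16.3, 43.7, 70.4]), np.int64(5516))
eraser (array([ 516.9, -171.5]), array([ 68.2, 100.1]), 87.5, 'med z', array([62. , 67.2, 70.9]), np.int64(371))
calc (array([511.1, -95.7]), array([ 83.8, 104.1]), 81.7, 'med z', array([63.2, 67.2, 71.8]), np.int64(587))
tin (array([528.4, -30.7]), array([ 75.5, 106. ]), 81.3, 'med z', array([64.9, 69.1, 73.5]), np.int64(522))
base (array([613.9, 208.8]), array([115.1,  99.3]), 18.5, 'med z', array([ 8.6, 12. , 16.5]), np.int64(710))
post [620.4722774  211.44118339 209.3325232 ] (array([621.4, 211.5]), array([ 9.5, 15.2]), 20.2, 'med z', array([205.6, 209.8, 212.3]), np.int64(20))
bm (array([438.8, 227.6]), array([ 36.3, 151.4]), 84.7, 'med z', array([ 4.5,  7.6, 11.8]), np.int64(202))
rabbit (array([767.2,  70.2]), array([50.8, 55. ]), 37.5, 'med z', array([18.4, 59.8, 99.4]), np.int64(237)) holder (array([601.5, 431.6]), array([74.8, 74.7]), 40.2, 'med z', array([ 23.9,  82.2, 162.7]), np.int64(593))
tin (array([529.2, -31.9]), array([ 47.6, 103.5]), 80.7, 'med z', array([65.7, 69.3, 73.8]), np.int64(435))
calc (array([ 510.4, -100. ]), array([53.9, 99.1]), 83.9, 'med z', array([63.8, 67.6, 71.9]), np.int64(509))
er (array([ 516.1, -172.5]), array([40.5, 80. ]), 78.8, 'med z', array([63.4, 67.6, 71.1]), np.int64(318))
{'fx': 307.87422977136566, 'fy': 307.87422977136566, 'cx': 252.47256025089908, 'cy': 186.3403515723988, 'tool_from_camera': array([[ 1.32009985e-04, -9.59829143e-01, -2.80585100e-01,
         7.07268300e+01],
       [ 9.99999750e-01, -6.82719397e-05,  7.04026512e-04,
        -8.13704685e-01],
       [-6.94901253e-04, -2.80585123e-01,  9.59828894e-01,
        -1.42738980e+02],
       [ 0.00000000e+00,  0.00000000e+00,  0.00000000e+00,
         1.00000000e+00]])}
```

```bash
cat >> h.py <<'E'
def go(pos,rot):
    "shift/turn in tool axes from the present measured pose"
    s=r.sense();C=R.from_euler('xyz',s['tcp_rot'],degrees=True);G=rot if isinstance(rot,R) else R.from_euler('xyz',rot,degrees=True)
    return (C.inv().apply(np.array(pos)-s['tool_pos'])).round(1).tolist(),(C.inv()*G).as_rotvec().round(3).tolist()
yaw=-8.8;t=np.array([np.cos(np.radians(yaw)),np.sin(np.radians(yaw)),0]);n=np.array([-t[1],t[0],0]);O=np.array([588,-112,0.])
def tray(x,y,z): return O+x*t+y*n+np.array([0,0,z])
def intray(p): p=np.array(p)-O; return np.stack([p@t,p@n,p[...,2]],-1)
E
python3 -c "
from h import *
print(go(tray(-140,-71,130),[180,0,yaw]))"
```

```text
([385.3, -335.1, 101.0], [-0.002, 0.0, 0.403])
```

{"name": "jog_arm", "arguments": {"rows": [[[385, -335, 100], [0, 0, 0.403]], [[385, -335, 100], [0, 0, 0.403]], [[385, -335, 100], [0, 0, 0.403]], [[385, -335, 100], [0, 0, 0.403]], [[385, -335, 100], [0, 0, 0.403]], [[385, -335, 100], [0, 0, 0.403]], [[385, -335, 100], [0, 0, 0.403]], [[385, -335, 100], [0, 0, 0.403]], [[385, -335, 100], [0, 0, 0.403]], [[385, -335, 100], [0, 0, 0.403]]], "grip": 0}}

```text
time: 1.1
tool_pos: [428.0, -175.8, 134.7]
tcp_rot: [180.0, -0.0, -8.8]
ft_force: [1.5, -0.2, 1.6]
finger_gap: -0.0
grip_force: 0.0
```

{"name": "jog_arm", "arguments": {"rows": [[[0, 0, 0], [0, 0, 0]], [[0, 0, 0], [0, 0, 0]], [[0, 0, 0], [0, 0, 0]]]}}

```text
time: 1.4
tool_pos: [427.0, -178.3, 135.1]
tcp_rot: [180.0, 0.0, -8.8]
ft_force: [-0.2, 0.2, -0.9]
finger_gap: 0.1
grip_force: 0.0
```

```bash
cat > w.py <<'E'
from h import *
import sys
s=r.sense();print(s['time'],s['tool_pos'].round(1),s['tcp_rot'].round(1),s['finger_gap'],s['joint_pos'].round(0),s['ft_force'].round(1))
im,d,X,P,p=snap('wrist');cv2.imwrite(f'pics/{sys.argv[1]}.png',im);np.savez('w.npz',im=im,d=d,X=X)
E
python3 w.py w1; python3 -c "
from h import *
print(go(tray(-140,-71,130),[180,0,yaw]))"
```

```text
1.4 [ 427.  -178.3  135.1] [180.    0.   -8.8] 0.07396223340724149 [-29. -10. 113.  -0.  77.  70.] [-0.2  0.2 -0.9]
([8.9, -19.6, 5.3], [0.0, 0.0, -0.001])
```

View pics/w1.png

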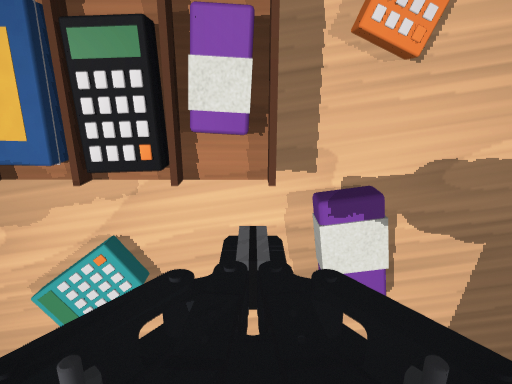

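The wrist picture shows the eraser at (221,68) with its rear edge at row 132, the calculator's rear at row 170, the lane walls at columns 70, 175 and 272, and the landing's near edge at row 182. The large look-alike eraser is at (350,240). I check the tray frame against this.

```bash
python3 - <<'E'
from h import *
X=np.load('w.npz')['X'];d=np.load('w.npz')['d']
def T(u,v): return intray(X[v,u]).round(1)
for k,(u,v) in dict(er_rear=(220,130),er_l=(194,100),er_r=(248,100),calc_rear=(110,167),calc_l=(75,120),calc_r=(158,120),tin_rear=(20,160),wall1=(176,150),wall2=(272,150),wall0=(68,150),floor=(220,160),edge=(220,177)).items(): print(k,T(u,v),d[v,u]>0)
print(go(tray(-136,-71,60),[180,0,yaw]))
E
```

```text
er_rear [-100.4  -67.8   66.6] True
er_l [-80.7 -51.4  67.8] True
er_r [-80.7 -86.9  68.2] True
calc_rear [-125.9    9.8   67.3] True
calc_l [-94.6  36.5  54.1] True
calc_r [-94.  -25.1  62.5] True
tin_rear [-120.6   70.6   68.7] True
wall1 [-115.2  -35.2   59.6] True
wall2 [-114.6 -103.5   63.3] True
wall0 [-114.5   39.4   63.6] True
floor [-125.5  -64.8   44.4] True
edge [-138.6  -64.6   46. ] True
([12.9, -19.7, 75.3], [0.0, 0.0, -0.001])
```

{"name": "jog_arm", "arguments": {"rows": [[[12, -20, 0], [0, 0, 0]], [[12, -20, 30], [0, 0, 0]], [[12, -20, 60], [0, 0, 0]], [[12, -20, 75], [0, 0, 0]], [[12, -20, 83], [0, 0, 0]], [[12, -20, 83], [0, 0, 0]]]}}

```text
time: 2.05
tool_pos: [441.3, -160.6, 51.4]
tcp_rot: [-180.0, 0.1, -8.9]
ft_force: [-0.2, -0.2, 0.3]
finger_gap: -0.4
grip_force: 0.0
```

```bash
python3 -c "
from h import *
s=r.sense();print(intray(s['tool_pos']),s['ft_force'],go(tray(-10,-71,51),[180,0,yaw]))"
```

```text
[-137.54809805  -70.47094729   51.3952168 ] [-0.18359084 -0.24457767  0.25281822] ([127.5, 0.3, 0.2], [-0.0, 0.002, -0.002])
```

{"name": "jog_arm", "arguments": {"rows": [[[13, 0, 0], [0, 0, 0]], [[26, 0, 0], [0, 0, 0]], [[39, 0, 0], [0, 0, 0]], [[52, 0, 0], [0, 0, 0]], [[65, 0, 0], [0, 0, 0]], [[78, 0, 0], [0, 0, 0]], [[91, 0, 0], [0, 0, 0]], [[104, 0, 0], [0, 0, 0]], [[116, 0, 0], [0, 0, 0]], [[127, 0, 0], [0, 0, 0]]]}}

```text
time: 3.05
tool_pos: [569.2, -180.5, 54.0]
tcp_rot: [180.0, -0.1, -8.8]
ft_force: [0.2, -0.1, 0.1]
finger_gap: -0.1
grip_force: 0.1
```

{"name": "jog_arm", "arguments": {"rows": [[[6, 0, 1.5], [0, 0, 0]], [[12, 0, 3], [0, 0, 0]], [[18, 0, 4.8], [0, 0, 0]], [[24, 0, 6.4], [0, 0, 0]], [[28, 0, 7.5], [0, 0, 0]], [[32, 0, 8.5], [0, 0, 0]], [[34, 0, 9], [0, 0, 0]], [[36, 0, 9.6], [0, 0, 0]], [[36, 0, 9.6], [0, 0, 0]]]}}

```text
time: 3.95
tool_pos: [603.5, -184.7, 42.4]
tcp_rot: [180.0, 0.0, -8.8]
ft_force: [0.9, -0.6, -0.1]
finger_gap: -0.0
grip_force: 0.0
```

```bash
cat > q.py <<'E'
from h import *
z=np.load('top0.npz')
def look():
    im,d,X,P,p=snap('top');hsv=cv2.cvtColor(im,cv2.COLOR_BGR2HSV);L=intray(X);out={}
    reg=(d>0)&(L[...,0]>-140)&(L[...,0]<125)&(L[...,2]>25)
    for n,y in(('er',-71),('calc',0),('tin',71)):
        x=L[...,0];fl=np.where(x<-10,45,45-.2679*(x+10))
        m=reg&(abs(L[...,1]-y)<24)&(L[...,2]-fl>14)&(L[...,2]-fl<32)&(x<112)
        xs=L[m];print(n,m.sum(),np.percentile(xs,[2,98],axis=0).round(0).tolist() if m.sum()>5 else '')
    return im,d,X,L
if __name__=='__main__':
    s=r.sense();print(s['time'],intray(s['tool_pos']).round(1),s['ft_force'].round(1));look()
E
python3 q.py
```

```text
3.95 [ 26.4 -69.5  42.4] [ 0.9 -0.6 -0.1]
er 18 [[78.0, -53.0, 29.0], [111.0, -47.0, 46.0]]
calc 410 [[-127.0, -21.0, 62.0], [-31.0, 23.0, 73.0]]
tin 490 [[-122.0, 48.0, 63.0], [-21.0, 93.0, 74.0]]
```

{"name": "jog_arm", "arguments": {"rows": [[[2, 0, 1], [0, 0, 0]], [[4, 0, 2], [0, 0, 0]], [[6, 0, 3], [0, 0, 0]], [[6, 0, 3], [0, 0, 0]]]}}

```text
time: 4.4
tool_pos: [609.5, -185.6, 39.4]
tcp_rot: [-180.0, 0.0, -8.8]
ft_force: [-0.3, -0.2, 0.7]
finger_gap: -0.0
grip_force: 0.0
```

{"name": "jog_arm", "arguments": {"rows": [[[1, 0, 0.3], [0, 0, 0]], [[2, 0, 0.5], [0, 0, 0]], [[3, 0, 0.8], [0, 0, 0]], [[3, 0, 0.8], [0, 0, 0]]]}}

```text
time: 4.8
tool_pos: [611.9, -186.0, 38.7]
tcp_rot: [-180.0, 0.1, -8.8]
ft_force: [-3.9, 0.5, 2.4]
finger_gap: -0.1
grip_force: 2.3
```

{"name": "jog_arm", "arguments": {"rows": [[[1, 0, 0.2], [0, 0, 0]], [[2, 0, 0.4], [0, 0, 0]], [[2, 0, 0.4], [0, 0, 0]]]}}

```text
time: 5.1
tool_pos: [612.2, -186.0, 38.5]
tcp_rot: [-180.0, 0.3, -8.8]
ft_force: [-14.7, 2.8, 12.9]
finger_gap: -0.1
grip_force: 8.9
```

```bash
python3 w.py w2;python3 q.py
```

```text
5.1 [ 612.2 -186.    38.5] [-180.     0.3   -8.8] -0.06139532104162306 [-21.  23.  88.  -0.  69.  77.] [-14.7   2.8  12.9]
5.15 [ 35.2 -69.4  38.5] [-14.9   3.5  12.9]
er 10 [[89.0, -51.0, 28.0], [111.0, -47.0, 42.0]]
calc 395 [[-126.0, -19.0, 63.0], [-31.0, 23.0, 73.0]]
tin 491 [[-122.0, 48.0, 63.0], [-21.0, 93.0, 74.0]]
```

View pics/w2.png

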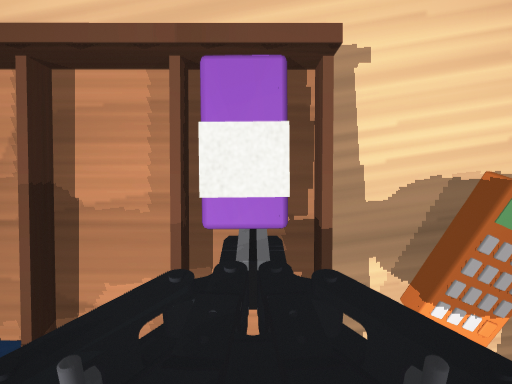

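The eraser (200–288, rows 55–228) sits squarely against the stop, and the force has risen. I back off and go to the calculator.

```bash
python3 -c "
from h import *
print(go(tray(-152,0,110),[180,0,yaw]),go(tray(-152,0,51),[180,0,yaw]))"
```

```text
([-187.5, -69.5, -70.6], [-0.0, 0.005, 0.0]) ([-187.3, -69.5, -11.6], [-0.0, 0.005, 0.0])
```

{"name": "jog_arm", "arguments": {"rows": [[[-8, 0, -2], [0, 0, 0]], [[-20, 0, -6], [0, 0, 0]], [[-30, 0, -40], [0, 0, 0]], [[-40, 0, -72], [0, 0, 0]], [[-85, -20, -72], [0, 0, 0]], [[-130, -40, -72], [0, 0, 0]], [[-170, -60, -72], [0, 0, 0]], [[-189, -69.5, -60], [0, 0, 0]], [[-189, -69.5, -30], [0, 0, 0]], [[-189, -69.5, -13], [0, 0, 0]]]}}

```text
time: 6.2
tool_pos: [437.4, -88.3, 50.3]
tcp_rot: [180.0, -0.1, -8.7]
ft_force: [0.3, 0.0, -0.6]
finger_gap: -0.2
grip_force: 0.0
```

{"name": "jog_arm", "arguments": {"rows": [[[0, 0, 0], [0, 0, 0]], [[0, 0, 0], [0, 0, 0]]]}}

```text
time: 6.4
tool_pos: [438.2, -89.0, 51.7]
tcp_rot: [-180.0, -0.0, -8.8]
ft_force: [0.3, -0.6, 1.6]
finger_gap: -0.1
grip_force: 0.0
```

```bash
python3 q.py; python3 -c "
from h import *
print(go(tray(-10,0,51),[180,0,yaw]))"
```

```text
6.4 [-1.515e+02 -1.000e-01  5.170e+01] [ 0.3 -0.6  1.6]
er 237 [[47.0, -87.0, 33.0], [111.0, -47.0, 54.0]]
calc 100 [[-55.0, -23.0, 61.0], [-30.0, 23.0, 74.0]]
tin 495 [[-122.0, 48.0, 63.0], [-21.0, 93.0, 74.0]]
([140.8, -0.2, 1.6], [0.0, -0.002, 0.0])
```

{"name": "jog_arm", "arguments": {"rows": [[[14, 0, 0], [0, 0, 0]], [[28, 0, 0], [0, 0, 0]], [[42, 0, 0], [0, 0, 0]], [[56, 0, 0], [0, 0, 0]], [[70, 0, 0], [0, 0, 0]], [[84, 0, 0], [0, 0, 0]], [[98, 0, 0], [0, 0, 0]], [[112, 0, 0], [0, 0, 0]], [[126, 0, 0], [0, 0, 0]], [[138, 0, 0], [0, 0, 0]]]}}

```text
time: 7.45
tool_pos: [576.4, -110.5, 53.0]
tcp_rot: [180.0, -0.1, -8.8]
ft_force: [-0.0, -0.3, -0.6]
finger_gap: 0.0
grip_force: 0.1
```

{"name": "jog_arm", "arguments": {"rows": [[[6, 0, 1], [0, 0, 0]], [[12, 0, 3], [0, 0, 0]], [[16, 0, 4], [0, 0, 0]], [[20, 0, 5], [0, 0, 0]], [[23, 0, 6], [0, 0, 0]], [[25, 0, 6.5], [0, 0, 0]], [[26, 0, 7], [0, 0, 0]], [[26, 0, 7], [0, 0, 0]]]}}

```text
time: 8.25
tool_pos: [600.1, -113.9, 44.2]
tcp_rot: [-180.0, 0.0, -8.8]
ft_force: [0.0, 0.4, 0.4]
finger_gap: 0.1
grip_force: 0.0
```

```bash
python3 q.py
```

```text
8.25 [12.3 -0.  44.2] [0.  0.4 0.4]
er 0 
calc 0 
tin 434 [[-122.0, 52.0, 63.0], [-20.0, 93.0, 74.0]]
```

{"name": "jog_arm", "arguments": {"rows": [[[1, 0, 0.2], [0, 0, 0]], [[2, 0, 0.4], [0, 0, 0]], [[3, 0, 0.6], [0, 0, 0]], [[3, 0, 0.6], [0, 0, 0]]]}}

```text
time: 8.7
tool_pos: [603.2, -114.4, 43.7]
tcp_rot: [-180.0, -0.0, -8.8]
ft_force: [0.4, -0.6, -0.4]
finger_gap: 0.3
grip_force: 0.0
```

{"name": "jog_arm", "arguments": {"rows": [[[1, 0, 0.2], [0, 0, 0]], [[2, 0, 0.4], [0, 0, 0]], [[2, 0, 0.4], [0, 0, 0]]]}}

```text
time: 9.0
tool_pos: [603.6, -114.4, 43.5]
tcp_rot: [-180.0, 0.2, -8.8]
ft_force: [-10.7, 1.1, 8.9]
finger_gap: 0.1
grip_force: 6.1
```

{"name": "jog_arm", "arguments": {"rows": [[[1, 0, 0.2], [0, 0, 0]], [[1.5, 0, 0.3], [0, 0, 0]], [[1.5, 0, 0.3], [0, 0, 0]]]}}

```text
time: 9.3
tool_pos: [603.8, -114.4, 43.4]
tcp_rot: [-180.0, 0.4, -8.8]
ft_force: [-18.6, 2.6, 18.0]
finger_gap: -0.1
grip_force: 11.2
```

{"name": "jog_arm", "arguments": {"rows": [[[-8, 0, -2], [0, 0, 0]], [[-20, 0, -6], [0, 0, 0]], [[-30, 0, -40], [0, 0, 0]], [[-40, 0, -66], [0, 0, 0]], [[-80, -25, -66], [0, 0, 0]], [[-120, -50, -66], [0, 0, 0]], [[-155, -71, -66], [0, 0, 0]], [[-166, -71, -50], [0, 0, 0]], [[-166, -71, -25], [0, 0, 0]], [[-166, -71, -9], [0, 0, 0]]]}}

```text
time: 10.3
tool_pos: [452.8, -19.0, 51.1]
tcp_rot: [-180.0, -0.0, -8.7]
ft_force: [-0.2, 1.0, -0.0]
finger_gap: 0.3
grip_force: 0.0
```

{"name": "jog_arm", "arguments": {"rows": [[[0, 0, 0], [0, 0, 0]], [[0, 0, 0], [0, 0, 0]]]}}

```text
time: 10.5
tool_pos: [453.4, -19.4, 52.4]
tcp_rot: [-180.0, 0.0, -8.8]
ft_force: [0.2, -0.8, -0.6]
finger_gap: 0.1
grip_force: 0.0
```

```bash
python3 q.py; python3 -c "
from h import *
print(go(tray(-10,71,51),[180,0,yaw]))"
```

```text
10.5 [-147.2   70.9   52.4] [ 0.2 -0.8 -0.6]
er 235 [[47.0, -87.0, 31.0], [111.0, -47.0, 54.0]]
calc 358 [[28.0, -23.0, 34.0], [109.0, 23.0, 59.0]]
tin 180 [[-57.0, 48.0, 63.0], [-20.0, 92.0, 74.0]]
([136.5, -0.1, 2.2], [-0.0, -0.001, 0.0])
```

{"name": "jog_arm", "arguments": {"rows": [[[14, 0, 0], [0, 0, 0]], [[28, 0, 0], [0, 0, 0]], [[42, 0, 0], [0, 0, 0]], [[56, 0, 0], [0, 0, 0]], [[70, 0, 0], [0, 0, 0]], [[84, 0, 0], [0, 0, 0]], [[98, 0, 0], [0, 0, 0]], [[112, 0, 0], [0, 0, 0]], [[125, 0, 0.5], [0, 0, 0]], [[135, 0, 1], [0, 0, 0]]]}}

```text
time: 11.55
tool_pos: [588.6, -40.4, 52.4]
tcp_rot: [-180.0, -0.1, -8.8]
ft_force: [-1.1, 0.1, 0.3]
finger_gap: -0.0
grip_force: 0.2
```

{"name": "jog_arm", "arguments": {"rows": [[[6, 0, 1], [0, 0, 0]], [[11, 0, 3], [0, 0, 0]], [[15, 0, 4], [0, 0, 0]], [[18, 0, 5], [0, 0, 0]], [[20, 0, 6], [0, 0, 0]], [[21, 0, 6.5], [0, 0, 0]], [[21, 0, 6.5], [0, 0, 0]]]}}

```text
time: 12.25
tool_pos: [607.5, -43.2, 44.4]
tcp_rot: [-180.0, 0.0, -8.8]
ft_force: [-0.4, 0.9, -0.1]
finger_gap: 0.2
grip_force: 0.0
```

{"name": "jog_arm", "arguments": {"rows": [[[1, 0, 0.2], [0, 0, 0]], [[2, 0, 0.4], [0, 0, 0]], [[3, 0, 0.6], [0, 0, 0]], [[3, 0, 0.6], [0, 0, 0]]]}}

```text
time: 12.65
tool_pos: [609.3, -43.4, 43.9]
tcp_rot: [-180.0, 0.2, -8.8]
ft_force: [-7.5, -0.0, 6.1]
finger_gap: -0.1
grip_force: 4.5
```

```bash
python3 q.py
```

```text
12.65 [10.6 71.1 43.9] [-7.5 -0.   6.1]
er 141 [[47.0, -88.0, 33.0], [110.0, -64.0, 53.0]]
calc 12 [[25.0, -16.0, 49.0], [33.0, -3.0, 61.0]]
tin 0
```

{"name": "jog_arm", "arguments": {"rows": [[[1, 0, 0.2], [0, 0, 0]], [[1, 0, 0.2], [0, 0, 0]], [[-8, 0, -2], [0, 0, 0]], [[-20, 0, -8], [0, 0, 0]], [[-30, 0, -45], [0, 0, 0]], [[-45, 0, -90], [0, 0, 0]], [[-80, -20, -126], [0, 0, 0]], [[-120, -50, -126], [0, 0, 0]], [[-155, -85, -126], [0, 0, 0]], [[-190, -120, -126], [0, 0, 0]]]}}

```text
time: 13.7
tool_pos: [441.3, 103.2, 170.6]
tcp_rot: [-180.0, -0.1, -8.9]
ft_force: [-0.5, 0.8, 1.5]
finger_gap: 0.1
grip_force: 0.0
```

{"name": "jog_arm", "arguments": {"rows": [[[-35, -35, 0], [0, 0, -0.06]], [[-70, -80, 0], [0, 0, -0.06]], [[-70, -117, 0], [0, 0, -0.06]], [[-70, -117, 0], [0, 0, -0.06]], [[-70, -117, 0], [0, 0, -0.06]], [[-70, -117, 0], [0, 0, -0.06]]], "grip": 40}}

```text
time: 14.3
tool_pos: [391.0, 227.9, 169.9]
tcp_rot: [180.0, -0.0, -5.4]
ft_force: [-0.4, 0.2, -0.6]
finger_gap: 40.0
grip_force: 0.0
```

```bash
python3 q.py; python3 w.py w3
```

```text
14.3 [-246.7  305.8  169.9] [-0.4  0.2 -0.6]
er 237 [[47.0, -87.0, 34.0], [111.0, -47.0, 54.0]]
calc 361 [[28.0, -23.0, 34.0], [110.0, 23.0, 59.0]]
tin 372 [[23.0, 49.0, 36.0], [109.0, 94.0, 62.0]]
14.35 [391.2 227.7 169.9] [180.   -0.   -5.4] 40.225452313591646 [ 24. -14. 112.  -0.  82. 119.] [ 0.1  0.4 -0.4]
```

View pics/w3.png

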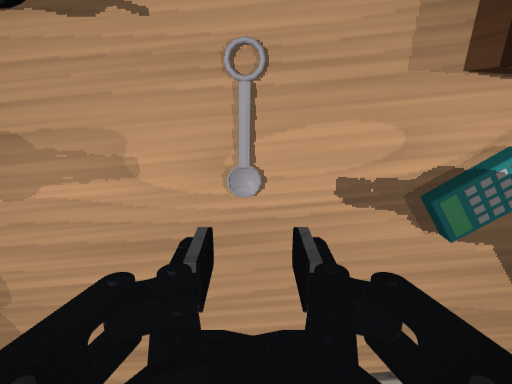

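The bookmark is plain: ring centre near (246,59), bowl near (245,181), handle at column 245. I compute its grip pose.

```bash
python3 - <<'E'
from h import *
z=np.load('w.npz');im,X,d=z['im'],z['X'],z['d']
hsv=cv2.cvtColor(im,cv2.COLOR_BGR2HSV);v,u=np.mgrid[:384,:512]
m=(hsv[...,1]<50)&(u>215)&(u<275)&(v>30)&(v<205)&(d>0)&(X[...,2]<14)&(X[...,2]>3)
q=cv2.minAreaRect(X[m][:,:2].astype(np.float32));print(q,m.sum(),X[m][:,2].mean())
P=X[m]
hd=m&(v>88)&(v<160);H=X[hd][:,:2];c=H.mean(0);e=np.linalg.svd(H-c)[2][0] if 0 else cv2.fitLine(H.astype(np.float32),cv2.DIST_L2,0,.01,.01).ravel()[:2]
e=e*np.sign(e[0]);a=(P[:,:2]-c)@e;b=(P[:,:2]-c)@[-e[1],e[0]];print('ends',a.min(),a.max(),'yaw',np.degrees(np.arctan2(e[1],e[0])),'side',b.min(),b.max(),'handle w',np.ptp((H-c)@[-e[1],e[0]]))
mid=c+e*((a.min()+80)+(a.max()-75))/2;print('grip',mid)
y=np.degrees(np.arctan2(e[1],e[0]))
print(go([*mid,60],[180,0,y]))
# stand from top0
T=np.load('top0.npz');im,X,d=T['im'],T['X'],T['d'];hsv=cv2.cvtColor(im,cv2.COLOR_BGR2HSV)
m=np.zeros(d.shape,bool);m[160:202,179:224]=1
red=m&(d>0)&(hsv[...,1]>150)&((hsv[...,0]<8)|(hsv[...,0]>172))&(X[...,2]>170)
g=X[red];l=cv2.fitLine(g.astype(np.float32),cv2.DIST_L2,0,.01,.01).ravel();print('peg',l,len(g),g[g[:,2].argmax()],g[g[:,2].argmin()])
bm=m&(d>0)&(abs(X[...,2]-12)<3.5);bm=cv2.morphologyEx(bm.astype(np.uint8),cv2.MORPH_OPEN,np.ones((3,3)))>0
print('base',cv2.minAreaRect(X[bm][:,:2].astype(np.float32)))
E
```

```text
((438.0359191894531, 230.90548706054688), (38.2385139465332, 153.88400268554688), 84.75228118896484) 2580 6.984126441629819
ends -75.83469924590793 78.12441715173712 yaw -6.310716 side -19.20729602466282 19.02640747940132 handle w 11.903458283927828
grip [440.62174143 231.73610367]
([48.7, -8.8, 109.9], [0.0, -0.0, 0.015])
peg [-6.2275076e-01 -2.0194465e-01  7.5590992e-01  5.9577802e+02
  2.0277676e+02  2.0511978e+02] 28 [583.03538383 199.41234261 220.60619857] [613.06855877 207.16019039 181.5799235 ]
base ((618.5490112304688, 209.33383178710938), (96.54796600341797, 90.01537322998047), 23.85687828063965)
```

{"name": "jog_arm", "arguments": {"rows": [[[49, -9, 30], [0, 0, 0.015]], [[49, -9, 70], [0, 0, 0.015]], [[49, -9, 110], [0, 0, 0.015]], [[49, -9, 140], [0, 0, 0.015]], [[49, -9, 156], [0, 0, 0.015]], [[49, -9, 164], [0, 0, 0.015]], [[49, -9, 168.5], [0, 0, 0.015]], [[49, -9, 168.5], [0, 0, 0.015]]]}}

```text
time: 15.2
tool_pos: [441.1, 232.7, 1.8]
tcp_rot: [-180.0, -0.0, -6.3]
ft_force: [0.4, -0.4, 0.6]
finger_gap: 39.7
grip_force: 0.0
```

{"name": "jog_arm", "arguments": {"rows": [[[0, 0, 0], [0, 0, 0]], [[0, 0, 0], [0, 0, 0]], [[0, 0, 0], [0, 0, 0]], [[0, 0, 0], [0, 0, 0]], [[0, 0, 0], [0, 0, 0]]], "grip": 0, "force": 60}}

```text
time: 15.7
tool_pos: [441.7, 233.4, 2.9]
tcp_rot: [-179.9, -0.1, -6.2]
ft_force: [-1.1, -1.8, 6.7]
finger_gap: 9.4
grip_force: 59.0
```

{"name": "jog_arm", "arguments": {"rows": [[[0, 0, -10], [0, 0, 0]], [[0, 0, -40], [0, 0, 0]], [[0, 0, -80], [0, 0, 0]], [[0, 0, -120], [0, 0, 0]], [[0, 0, -150], [0, 0, 0]], [[0, 0, -150], [0, 0, 0]], [[0, 0, -150], [0, 0, 0]]]}}

```text
time: 16.4
tool_pos: [441.1, 233.3, 152.8]
tcp_rot: [-179.9, -0.1, -6.2]
ft_force: [-0.4, -0.2, -0.7]
finger_gap: 9.7
grip_force: 58.8
```

```bash
cat >> h.py <<'E'
psi=18.0;S=np.array([np.cos(np.radians(psi)),np.sin(np.radians(psi)),0])
PD=np.array([*(-.643*S[:2]),.766]);ROOT=np.array([616,210.5,175.])
G=R.from_euler('xyz',[180,-40,psi],degrees=True)
def hang(k,root=ROOT,ring=(54,0,-1)): return go(root+PD*k-G.apply(ring),G)
E
python3 -c "
from h import *
s=r.sense();print(s['finger_gap'],s['grip_force'],s['ft_force'])
print(hang(95))"
```

```text
9.679315913301789 58.76192092895508 [-0.38430823 -0.20764436 -0.6561786 ]
([83.6, 45.5, -59.4], [0.147, 0.685, -0.405])
```

{"name": "jog_arm", "arguments": {"rows": [[[5, 8, -30], [0.02, 0.11, -0.065]], [[15, 16, -59], [0.05, 0.22, -0.13]], [[30, 24, -59], [0.07, 0.33, -0.2]], [[45, 32, -59], [0.1, 0.44, -0.26]], [[60, 40, -59], [0.12, 0.55, -0.33]], [[75, 45, -59], [0.147, 0.65, -0.385]], [[84, 45, -59], [0.147, 0.685, -0.405]], [[84, 45, -59], [0.147, 0.685, -0.405]], [[84, 45, -59], [0.147, 0.685, -0.405]], [[84, 45, -59], [0.147, 0.685, -0.405]]]}}

```text
time: 17.4
tool_pos: [519.0, 179.5, 210.3]
tcp_rot: [-180.0, -39.8, 18.0]
ft_force: [1.0, 0.7, -0.5]
finger_gap: 9.5
grip_force: 58.8
```

```bash
python3 w.py w4; python3 -c "
from h import *
print(hang(95))"
```

```text
17.4 [519.  179.5 210.3] [-180.   -39.8   18. ] 9.528342403950376 [ 11. -39. 135.   7.  45.  79.] [ 1.   0.7 -0.5]
([1.0, 0.6, -1.4], [-0.001, 0.004, -0.0])
```

View pics/w4.png

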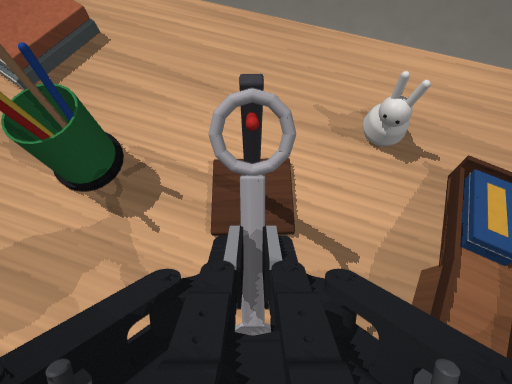

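The ring (centre 252,132) hangs in line with the red peg seen end-on at (252,121), with the post behind. I measure ring and peg in the tool frame.

```bash
python3 - <<'E'
from h import *
z=np.load('w.npz');im,X,d=z['im'],z['X'],z['d'];s=r.sense()
C=R.from_euler('xyz',s['tcp_rot'],degrees=True);L=C.inv().apply((X.reshape(-1,3)-s['tool_pos'])).reshape(X.shape)
hsv=cv2.cvtColor(im,cv2.COLOR_BGR2HSV);v,u=np.mgrid[:384,:512]
rg=(u>200)&(u<305)&(v>80)&(v<176)&(d>0)&(d<175)
g=L[rg];print('ring',(g.max(0)+g.min(0))/2,g.min(0),g.max(0),rg.sum())
pl=np.linalg.lstsq(np.c_[g[:,:2],np.ones(len(g))],g[:,2],rcond=None)[0];print('plane tilt',pl)
rd=(u>235)&(u<270)&(v>100)&(v<150)&(d>0)&(hsv[...,1]>150)&((hsv[...,0]<8)|(hsv[...,0]>172))
g=L[rd];o=np.argsort(g[:,2]);print('peg near',g[o[:len(o)//2]].mean(0),'far',g[o[-len(o)//5:]].mean(0),g[:,2].min(),g[:,2].max(),len(g))
print(hang(20))
E
```

```text
ring [54.50095818 -0.79483936 14.69124151] [ 34.82170995 -20.47932965  -6.50286757] [74.18020641 18.88965092 35.88535059] 3184
plane tilt [ 9.29236281e-03  7.76619700e-04 -3.15468966e+00]
peg near [55.73662066 -0.85977704 34.29567582] far [58.64867545 -1.70069749 70.31863458] 32.47824559731519 100.105698619801 202
([1.3, 0.7, 73.6], [-0.001, 0.004, -0.0])
```

{"name": "jog_arm", "arguments": {"rows": [[[1, 0, 10], [0, 0, 0]], [[1, 0, 20], [0, 0, 0]], [[1, 0, 28], [0, 0, 0]], [[1, 0, 36], [0, 0, 0]], [[1, 0, 44], [0, 0, 0]], [[1, 0, 50], [0, 0, 0]], [[1, 0, 54], [0, 0, 0]], [[1, 0, 54], [0, 0, 0]], [[1, 0, 54], [0, 0, 0]]]}}

```text
time: 18.35
tool_pos: [552.8, 190.1, 169.7]
tcp_rot: [-180.0, -39.8, 18.0]
ft_force: [-0.1, 0.1, -0.0]
finger_gap: 9.8
grip_force: 58.8
```

```bash
python3 w.py w5
```

```text
18.35 [552.8 190.1 169.7] [-180.   -39.8   18. ] 9.771049847532097 [ 11. -28. 132.   7.  37.  79.] [-0.1  0.1 -0. ]
```

View pics/w5.png

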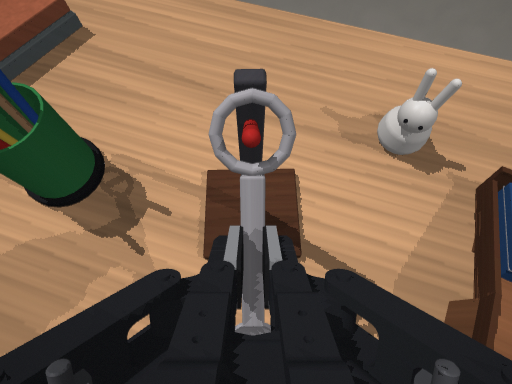

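The peg passes through the ring (tip at 251,132, ring around it), with no contact force. I lower the ring onto the peg, release it and withdraw.

{"name": "jog_arm", "arguments": {"rows": [[[-4, 0, 2], [0, 0, 0]], [[-7, 0, 4], [0, 0, 0]], [[-7, 0, 4], [0, 0, 0]], [[-7, 0, 4], [0, 0, 0]]]}}

```text
time: 18.8
tool_pos: [550.0, 189.2, 161.9]
tcp_rot: [-180.0, -39.8, 18.0]
ft_force: [0.0, -0.2, -1.4]
finger_gap: 9.6
grip_force: 58.8
```

{"name": "jog_arm", "arguments": {"rows": [[[0, 0, 0], [0, 0, 0]], [[0, 0, 0], [0, 0, 0]], [[0, 0, 0], [0, 0, 0]], [[0, 0, 0], [0, 0, 0]], [[0, 0, 0], [0, 0, 0]], [[0, 0, 0], [0, 0, 0]]], "grip": 45}}

```text
time: 19.4
tool_pos: [550.2, 189.3, 162.1]
tcp_rot: [-180.0, -39.9, 18.0]
ft_force: [0.8, 0.2, 0.7]
finger_gap: 45.1
grip_force: 0.0
```

{"name": "jog_arm", "arguments": {"rows": [[[0, 0, -10], [0, 0, 0]], [[0, 0, -25], [0, 0, 0]], [[0, 0, -45], [0, 0, 0]], [[0, 0, -65], [0, 0, 0]], [[0, 0, -80], [0, 0, 0]], [[0, 0, -80], [0, 0, 0]], [[0, 0, -80], [0, 0, 0]], [[0, 0, -80], [0, 0, 0]], [[0, 0, -80], [0, 0, 0]], [[0, 0, -80], [0, 0, 0]]]}}

```text
time: 20.4
tool_pos: [501.2, 173.4, 222.4]
tcp_rot: [-180.0, -39.8, 18.0]
ft_force: [-0.1, -0.7, -0.0]
finger_gap: 44.9
grip_force: 0.0
```

```bash
python3 - <<'E'
from h import *
import q
im,d,X,L=q.look()
a,da,Xa,_,_=snap('wrist');b,_,Xb,_,_=snap('scene')
cv2.imwrite('pics/end.png',np.hstack([cv2.resize(a,(400,300)),cv2.resize(b[190:350,180:400],(400,300))]))
E
```

```text
er 235 [[47.0, -87.0, 33.0], [111.0, -48.0, 54.0]]
calc 361 [[28.0, -23.0, 33.0], [110.0, 23.0, 59.0]]
tin 379 [[23.0, 49.0, 36.0], [110.0, 94.0, 62.0]]
```

View pics/end.png

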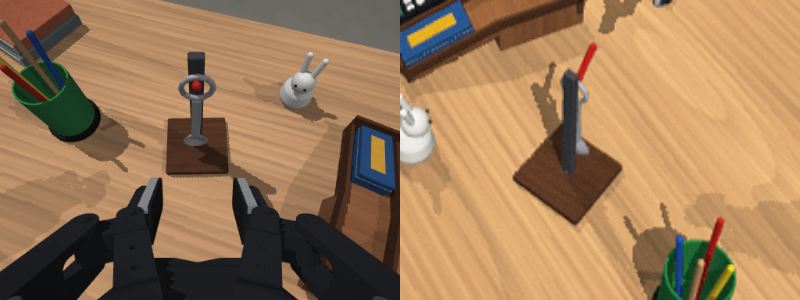

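The bookmark hangs by its ring on the peg (left view, ring at 197,86), and the gripper is clear. I let it settle, then hand in.

{"name": "jog_arm", "arguments": {"rows": [[[0, 0, 0], [0, 0, 0]], [[0, 0, 0], [0, 0, 0]], [[0, 0, 0], [0, 0, 0]], [[0, 0, 0], [0, 0, 0]], [[0, 0, 0], [0, 0, 0]], [[0, 0, 0], [0, 0, 0]], [[0, 0, 0], [0, 0, 0]], [[0, 0, 0], [0, 0, 0]], [[0, 0, 0], [0, 0, 0]], [[0, 0, 0], [0, 0, 0]]]}}

```text
time: 21.55
tool_pos: [501.4, 173.4, 223.5]
tcp_rot: [-180.0, -39.9, 18.0]
ft_force: [0.4, -0.3, -0.4]
finger_gap: 45.1
grip_force: 0.0
```

{"name": "jog_arm", "arguments": {"rows": [[[0, 0, 0], [0, 0, 0]], [[0, 0, 0], [0, 0, 0]], [[0, 0, 0], [0, 0, 0]], [[0, 0, 0], [0, 0, 0]], [[0, 0, 0], [0, 0, 0]], [[0, 0, 0], [0, 0, 0]], [[0, 0, 0], [0, 0, 0]], [[0, 0, 0], [0, 0, 0]], [[0, 0, 0], [0, 0, 0]], [[0, 0, 0], [0, 0, 0]]]}}

```text
time: 22.55
tool_pos: [501.4, 173.4, 223.5]
tcp_rot: [-180.0, -39.9, 18.0]
ft_force: [-0.2, -0.7, -0.6]
finger_gap: 45.2
grip_force: 0.0
```

```bash
python3 - <<'E'
from h import *
f=[snap('wrist')[0][60:230,200:310].astype(int) for _ in range(6)]
m=[int((abs(a-f[0]).max(2)>40).sum()) for a in f[1:]];print(m)
if max(m)<15: print(r.hand_in())
E
```

```text
[0, 0, 0, 0, 0]
the job is handed in; nothing more can be done
None
```

I handed the job in at about 23 s: the eraser, calculator and tin measured home against the back stop, the bookmark hung still on the red peg, and I left the rabbit and holder alone; no verdict came back.

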